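# Restock the pin and staple display

### The job

Two look-alike pin tins stand on the counter: lift first the left one and then the right one (as the robot sees them) well clear of the counter to feel which is the heavier. Stand the heavier, full tin upright in whichever outer bay of the display tray has no jar, put the lighter, part-used one in the open drawer and push the drawer fully shut. Put every small staple carton in the tray's middle bay, each resting on its floor, and leave the jars and the roll of tape where they are.

Things in the scene. Friction and masses are not known exactly. Their poses are not given: they have to be found in the camera images.
- tin_left: closed square metal tin of steel pins, 54 x 54 x 62 mm high, upright; origin at the centre of its underside, z up. The two tins look alike; one is full and at least 1.7 times as heavy as the other, part-used one (about 0.2 kg against 0.5 kg; which is which changes). The contents fit loosely and hardly move. This is the one that starts on the left as the robot sees it (larger y).
- tin_right: closed square metal tin of steel pins, 54 x 54 x 62 mm high, upright; origin at the centre of its underside, z up. The two tins look alike; one is full and at least 1.7 times as heavy as the other, part-used one (about 0.2 kg against 0.5 kg; which is which changes). The contents fit loosely and hardly move. This is the one that starts on the right as the robot sees it (smaller y).
- carton1: small cardboard carton of staples, 36 (x) x 40 (y) x 36 mm (z) high, about 0.1 kg, origin at its centre; stands on the counter between the tray and the drawer unit; may be absent
- carton2: small cardboard carton of staples, 36 (x) x 40 (y) x 36 mm (z) high, about 0.1 kg, origin at its centre; stands on the counter between the tray and the drawer unit; may be absent
- carton3: small cardboard carton of staples, 36 (x) x 40 (y) x 36 mm (z) high, about 0.1 kg, origin at its centre; stands on the counter between the tray and the drawer unit; may be absent
- carton4: small cardboard carton of staples, 36 (x) x 40 (y) x 36 mm (z) high, about 0.1 kg, origin at its centre; stands on the counter between the tray and the drawer unit; may be absent
- tray: fixed white display tray, 190 (x) x 315 (y) mm, of three bays side by side along y; floor 5 mm thick, outer walls and dividers 5 mm thick and 18 mm high above the floor; origin at the centre of its underside, turned up to 6 degrees
- bay_left (a point): centre of the floor of the tray's left, +y bay (180 mm in x by 95 mm in y inside); the floor is 5 mm above the counter; x and y run along the tray's
- bay_mid (a point): centre of the floor of the tray's middle bay (180 mm in x by 105 mm in y inside); the floor is 5 mm above the counter; x and y run along the tray's
- bay_right (a point): centre of the floor of the tray's right, -y bay (180 mm in x by 95 mm in y inside); the floor is 5 mm above the counter; x and y run along the tray's
- jar_left: clear jar with a black cap, 56 mm across, 75 mm high, origin at the centre of its underside; stands about the middle of the tray's left (+y) bay in some starts (then the other jar is absent); marks that bay as taken; leave alone
- jar_right: clear jar with a black cap, 56 mm across, 75 mm high, origin at the centre of its underside; stands about the middle of the tray's right (-y) bay in some starts (then the other jar is absent); marks that bay as taken; leave alone
- unit_drawer0 (a joint): how far the drawer of the low grey drawer unit stands open, in m: 0 shut, 0.11 to 0.13 at the start, 0.134 at most; it slides with about 1 N of friction and stays where it is left; it opens towards the robot. The unit (fixed, at the left) is 200 deep x 180 wide x 110 mm high; its top hides the drawer's inside when shut
- unit_drawer0_handle (a point): middle of the drawer's bar handle (level bar along the drawer's y, 90 mm long, 11 mm thick), 72 mm above the counter, 35 mm in front of the drawer's front face; x points into the unit, so pushing along +x shuts the drawer
- drawer_floor (a point): a point on the drawer's inner floor, midway across and 42 mm behind the inner face of its front; 22 mm above the counter; moves with the drawer; x points into the unit. Inside, the drawer is 155 (x) x 138 (y) mm and 66 mm deep; with the drawer as open as at the start, the first 100 mm behind the front are clear of the unit's top
- ink_pot: small ink jar with a black cap, 48 mm across, 62 mm high, among the cartons; leave alone
- tape_roll: flat roll of clear tape, 60 mm across, 24 mm high, among the cartons; leave alone
Mind the look-alikes: they are no part of the job. What is shaped like the carton4 but green or orange is not meant.

How it is judged (in metres and radians):
On the way, in this order (a step that is already met when the one before it is completed fails the run):
1. the left tin is lifted at least 40 mm clear of the counter (height (world z) of tin_left above 0.04 m), for 0.2 s.
2. then the right tin is lifted at least 40 mm clear of the counter (height (world z) of tin_right above 0.04 m), for 0.2 s.
At the end, for the whole second after the job is handed in: The heavier tin stands upright (within 7 degrees) on the floor of the jar-free outer bay, pressing on it with over 3.6 N; the lighter is in the drawer, shut to within 8 mm; each carton rests on the middle bay's floor (centre in the bay, under 30 mm above its floor) (((((x of tin_left in the frame of bay_left between -0.09 and 0.09 m and y of tin_left in the frame of bay_left between -0.0475 and 0.0475 m and z of tin_left in the frame of bay_left between -0.006 and 0.008 m) or (x of tin_left in the frame of bay_right between -0.09 and 0.09 m and y of tin_left in the frame of bay_right between -0.0475 and 0.0475 m and z of tin_left in the frame of bay_right between -0.006 and 0.008 m)) and horizontal distance between tin_left and jar_left above 0.13 m and horizontal distance between tin_left and jar_right above 0.13 m and angle between tin_left's own z axis and vertical below 0.12 rad and contact force between tin_left and tray above 3.6 N and linear speed of tin_left below 0.02 m/s and x of tin_right in the frame of drawer_floor between -0.042 and 0.11 m and y of tin_right in the frame of drawer_floor between -0.07 and 0.07 m and z of tin_right in the frame of drawer_floor between -0.006 and 0.06 m) or (((x of tin_right in the frame of bay_left between -0.09 and 0.09 m and y of tin_right in the frame of bay_left between -0.0475 and 0.0475 m and z of tin_right in the frame of bay_left between -0.006 and 0.008 m) or (x of tin_right in the frame of bay_right between -0.09 and 0.09 m and y of tin_right in the frame of bay_right between -0.0475 and 0.0475 m and z of tin_right in the frame of bay_right between -0.006 and 0.008 m)) and horizontal distance between tin_right and jar_left above 0.13 m and horizontal distance between tin_right and jar_right above 0.13 m and angle between tin_right's own z axis and vertical below 0.12 rad and contact force between tin_right and tray above 3.6 N and linear speed of tin_right below 0.02 m/s and x of tin_left in the frame of drawer_floor between -0.042 and 0.11 m and y of tin_left in the frame of drawer_floor between -0.07 and 0.07 m and z of tin_left in the frame of drawer_floor between -0.006 and 0.06 m)) and value of joint unit_drawer0 below 0.008 m and x of carton1 in the frame of bay_mid between -0.09 and 0.09 m and y of carton1 in the frame of bay_mid between -0.0525 and 0.0525 m and z of carton1 in the frame of bay_mid between -0.006 and 0.03 m and linear speed of each of carton1, carton2, carton3, carton4 below 0.02 m/s and x of carton2 in the frame of bay_mid between -0.09 and 0.09 m and y of carton2 in the frame of bay_mid between -0.0525 and 0.0525 m and z of carton2 in the frame of bay_mid between -0.006 and 0.03 m and x of carton3 in the frame of bay_mid between -0.09 and 0.09 m and y of carton3 in the frame of bay_mid between -0.0525 and 0.0525 m and z of carton3 in the frame of bay_mid between -0.006 and 0.03 m and x of carton4 in the frame of bay_mid between -0.09 and 0.09 m and y of carton4 in the frame of bay_mid between -0.0525 and 0.0525 m and z of carton4 in the frame of bay_mid between -0.006 and 0.03 m); the robot touches nothing.
It fails at once if a jar, the ink jar or the tape roll is shifted by more than 60 mm (distance of any of jar_left, jar_right, ink_pot, tape_roll from where it was at the start of the episode above 0.06 m).
Of carton1, carton2, carton3, carton4 only 2 to 4 are there at a start; the rules pass over those that are not, and their reading is None.
Of jar_left, jar_right only 1 to 1 are there at a start; the rules pass over those that are not, and their reading is None.
At some moment in a run one of carton1, carton2, carton3, carton4 may be knocked a few centimetres aside while the robot is not near it.
Once in a run the grip may slacken for a moment while it holds something.
It also fails if it takes over 210 s, if anything falls off the work surface, if the arm or the gripper's body presses on something with over 40 N, if the wrist force passes 120 N, or if a joint passes its speed limit or range.

### The arm

A 7-joint arm with a two-finger parallel gripper is mounted at the origin on the work surface. World frame = base frame: x ahead of the robot, y to its left, z up, the work surface at z = 0. Lengths are in m, angles in degrees, forces in N, time in s.
With the tool pointing down it reaches from about 0.425 to 0.875 m from the base axis. Payload 4.7 kg.
Tool frame: the origin (TCP) lies at the very end of the fingers, on their centre line; the grasp point (between the pads) lies 19 mm behind it; z points along the fingers, y is the direction in which the jaws open and shut (so a half turn about z gives the same grasp; the last joint's range is limited). The gripper opens to 87 mm and grips with 3 to 60 N. Pads are 19 mm wide; open, the fingers measure 117 mm over their backs; the gripper's body (75 mm by 190 mm) begins 51 mm behind the grasp point.
Start: joints at [70.651, 18.392, -4.016, 83.108, 1.295, 78.541, -3.26], TCP at [0.224, -0.61, 0.223] pointing down, gripper open.
Joint ranges: [-163.93, 163.93], [-17.29, 119.83], [-79.2, 71.16], [3.27, 140.29], [-89.18, 269.18], [5.43, 117.66], [-154.24, 154.24]. Speed limits (degrees/s): [147.25, 147.25, 180, 180, 180, 180, 180].

### API

Orientations are given as [roll, pitch, yaw] about the fixed x, y, z axes, in that order (R = Rz(yaw) Ry(pitch) Rx(roll)).
In Python, from cell import * gives the robot as it stands.
- The arm moves only by the tool drive_tool, never from a script. Its argument "moves" is text: rows parted by semicolons, each of 5 numbers parted by spaces: the shift along the tool's x, y, z in m, then the turn about the tool's z in degrees, then the gripper's target within -1 to 1 (fully open at 1, half-way at 0, shut at -1). In form: x y z yaw fingers; .... A call has exactly 8 rows; each row is the pose to reach, as a shift and turn from the pose commanded when the call began, along the tool's axes at that moment; what a row does not reach only later rows make up. A row lasts 1/10 s, in which the tool goes at most 50 mm and 8.59 degrees, less where a joint would pass 70% of its speed; a pose out of reach is approached as far as the arm can. A call with a gripper value outside its range is refused whole. The fingers move at their own pace and stop on an object; "grip_force" is the grip in N (left out, the last holds). Time passes only in rows, so rows that repeat a pose let the fingers close, or fill a call up. It gives the time, the measured TCP pose, the force and the opening at its end, in the units of the state.
- get_obs(): the state, without advancing time (a new reading comes with each control period).
- read_camera(name): name is "side" or "top"; returns (picture, depth): 420x560x3 uint8, red, green, blue; 420x560 float32, m along the optical axis (not along the pixel's ray), 0 where there is no reading.
- calibration(name): a dict with "intrinsics" (3x3 intrinsics, pixels), "cam_to_world" (4x4, takes a point from camera to world coordinates). Camera axes: x right, y up, looking along -z (the intrinsics and any distortion apply to the point x, -y, -z); pixel columns grow to the right and rows downward; lengths in m; the calibration is good to about 2 mm. A picture is of the moment at which its call begins. calibration takes no time and is no camera call.
- sign_off(): hands the job in, once; it reports no verdict.
Trained networks look in the newest picture that a camera, given by its name, has taken for a name from the list of things; names that differ only in an ending like _2 or _b are one class to them, and where a whole thing is asked for, a point or a joint stands for the part that bears it (a point fixed in the world has none). Each returns a list of dicts, best first, with "conf" (0 to 1); they miss things now and then, are a little off and sometimes report something else, mostly with a low value. They report only what shows in the picture. A call takes as long as a camera call. They do not tell look-alikes from the thing itself.
- search_frame(camera, name): "uv" ([column, row] in pixels, amid what is visible of it).
- pinpoint(camera, name): "uv" ([column, row] in pixels: a listed point, or the origin of a listed thing).
The state is a dict: "time_s": time; "qpos": joint angles; "joint_velocities": joint speeds; "effort": joint torques, N m; "tool_pos": TCP position; "tool_rot": TCP orientation; "force": force on the tool from outside, world axes, zero at the start; "wrist_torque": the same for the moment, N m; "grip_width": finger opening in m.
Only numpy, scipy, OpenCV 4.12 (cv2) and the standard library are available. Lean on these libraries where they do the work, as an engineer would, in place of code of your own. Each camera call takes 0.05 s, during which the arm holds its last target. There are 200 camera calls.

## Working session

There is one attempt and no reset: what is moved stays moved. The work goes in short steps, Python scripts to look and compute and a tool call to move; the robot and the scene stay as the last step left them, time stands still between calls to the robot, and variables do not carry over. Pictures are saved under pics/ and viewed, about 12 in all and at most 16, crops included, and the job is handed in when it is done.

Besides the shell and the picture viewer there is one more tool, called after "Emit:" as name(argument=value, ...), one argument or row to a line, values as JSON. drive_tool: Moves the arm, as the interface text tells. Its arguments: {"type":"object","properties":{"moves":{"type":"string"},"grip_force":{"type":"number"}},"required":["moves"]}

```bash
mkdir -p pics
cat > h.py <<'E'
from cell import *
import numpy as np, cv2
def shot(cam,fn=None):
    im,d=read_camera(cam)
    if fn: cv2.imwrite('pics/'+fn,im[:,:,::-1])
    return im,d
def pt(cam,u,v,d):
    c=calibration(cam);K=np.array(c['intrinsics']);z=d
    p=np.array([(u-K[0,2])/K[0,0]*z,-(v-K[1,2])/K[1,1]*z,-z,1])
    return (np.array(c['cam_to_world'])@p)[:3]
def cloud(cam,d):
    c=calibration(cam);K=np.array(c['intrinsics']);v,u=np.mgrid[:420,:560]
    P=np.stack([(u-K[0,2])/K[0,0]*d,-(v-K[1,2])/K[1,1]*d,-d,np.ones_like(d)],-1)
    return (P@np.array(c['cam_to_world']).T)[...,:3]
def st():
    o=get_obs()
    for k in('time_s','tool_pos','tool_rot','force','grip_width'):print(k,np.round(o[k],4))
E
python3 - <<'E'
from h import *
st()
for c in('top','side'):
    im,d=shot(c,c+'0.png'); P=cloud(c,d); np.save(c+'0.npy',P)
    k=calibration(c);print(c,np.round(k['cam_to_world'],3).tolist(),np.round(k['intrinsics'],1).tolist(), [x for x in k if x not in('cam_to_world','intrinsics')])
    for n in('tin_left','carton1','tray','jar_left','unit_drawer0_handle','drawer_floor','bay_left','bay_mid','bay_right','ink_pot','tape_roll'):
        for r in pinpoint(c,n):
            u,v=np.round(r['uv']).astype(int)
            if 0<=u<560 and 0<=v<420: print(n,round(r['conf'],2),u,v,np.round(P[v,u],3))
E
```

```text
time_s 0.0
tool_pos [ 0.2237 -0.6097  0.2214]
tool_rot [-1.79889e+02  7.70000e-03  2.01592e+01]
force [ 0.6431  0.2604 -0.4461]
grip_width 0.087
top [[0.005, 0.993, -0.116, 0.458], [-1.0, 0.005, -0.0, 0.014], [0.001, 0.116, 0.993, 1.125], [0.0, 0.0, 0.0, 1.0]] [[440.5, 0.0, 281.0], [0.0, 440.5, 202.3], [0.0, 0.0, 1.0]] []
tin_left 0.91 218 268 [0.424 0.164 0.064]
carton1 0.78 296 205 [ 0.579 -0.023  0.04 ]
carton1 0.76 256 212 [0.561 0.076 0.038]
carton1 0.76 300 171 [ 0.665 -0.033  0.037]
carton1 0.62 205 139 [0.746 0.208 0.035]
carton1 0.59 215 173 [0.659 0.18  0.034]
carton1 0.5 256 288 [0.375 0.074 0.035]
tray 0.6 399 218 [ 0.551 -0.286  0.008]
tray 0.46 258 177 [0.645 0.071 0.063]
jar_left 0.87 357 209 [ 0.565 -0.166  0.083]
unit_drawer0_handle 0.75 126 263 [0.435 0.378 0.08 ]
drawer_floor 0.68 130 223 [0.533 0.392 0.023]
bay_left 0.76 358 210 [ 0.563 -0.169  0.08 ]
bay_left 0.27 398 215 [ 0.559 -0.285  0.002]
bay_right 0.94 441 220 [ 0.546 -0.393  0.006]
ink_pot 0.86 261 178 [0.643 0.064 0.06 ]
tape_roll 0.5 212 214 [ 0.559  0.191 -0.002]
side [[0.995, 0.06, -0.081, 0.47], [-0.
[... 315 characters left out ...]
rton1 0.72 323 232 [ 0.667 -0.029  0.037]
carton1 0.68 201 215 [0.385 0.053 0.037]
carton1 0.54 311 180 [0.666 0.158 0.039]
carton1 0.53 276 207 [0.566 0.063 0.039]
tray 0.72 287 336 [ 0.555 -0.282  0.007]
jar_left 0.93 291 296 [ 0.571 -0.208  0.038]
jar_left 0.34 276 207 [0.566 0.063 0.039]
unit_drawer0_handle 0.76 219 125 [0.435 0.374 0.078]
drawer_floor 0.89 255 138 [0.532 0.306 0.076]
bay_left 0.67 286 294 [ 0.561 -0.202  0.038]
bay_mid 0.61 285 338 [ 0.55  -0.286  0.007]
bay_right 0.86 290 385 [ 0.549 -0.385  0.006]
ink_pot 0.88 310 213 [0.649 0.051 0.023]
ink_pot 0.65 286 336 [ 0.553 -0.282  0.008]
tape_roll 0.66 216 122 [ 0.423  0.51  -0.   ]
tape_roll 0.64 271 186 [0.563 0.159 0.025]
```

View pics/top0.png

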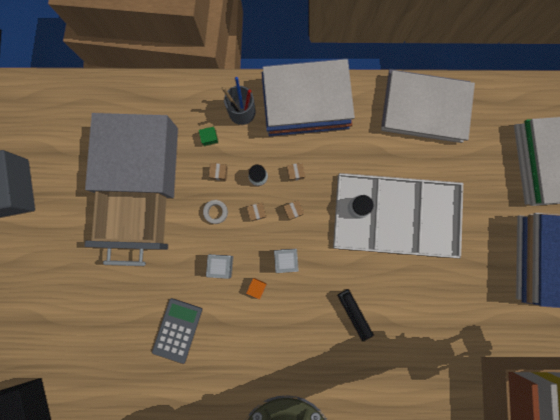

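View pics/side0.png

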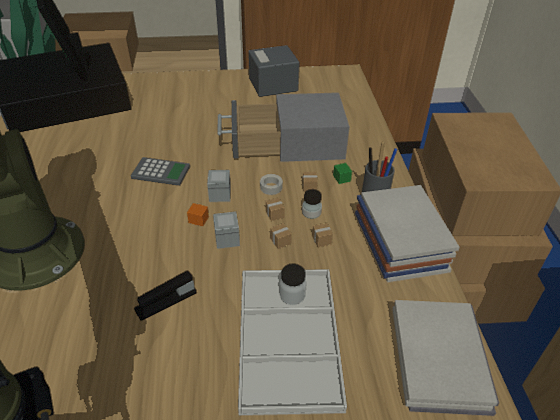

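Four brown cartons show at top pixels (218,172), (296,172), (257,212) and (292,211). The look-alikes are the green block at (208,136) and the orange block at (257,288), so I leave those. The tins are at (219,267) on the left and (286,261) on the right. The jar is in the left bay at (362,206), so the right bay is free. The ink pot is at (258,175) and the tape at (215,211).

```bash
cat >> h.py <<'E'
def face(P,x,y,zlo,zhi,r=0.04):
    m=(abs(P[...,0]-x)<r)&(abs(P[...,1]-y)<r)&(P[...,2]>zlo)&(P[...,2]<zhi)
    n,l,s,c=cv2.connectedComponentsWithStats(m.astype(np.uint8))
    if n<2: return None
    k=1+np.argmax(s[1:,4]); q=P[l==k]
    (cx,cy),(w,h),a=cv2.minAreaRect((q[:,:2]*1000).astype(np.float32))
    return np.round([cx/1000,cy/1000,np.median(q[:,2])],3),(round(w),round(h)),round(((a+45)%90)-45,1),len(q)
def go(x,y,z,yaw=None):
    """shift in tool axes and turn for a world target"""
    from scipy.spatial.transform import Rotation as R
    o=get_obs();r=R.from_euler('xyz',o['tool_rot'],degrees=True)
    d=r.inv().apply(np.array([x,y,z])-o['tool_pos']);t=0 if yaw is None else -((yaw-o['tool_rot'][2]+90)%180-90)
    print('go',np.round(d,3),'turn',round(t,1))
E
python3 - <<'E'
from h import *
P=np.load('top0.npy');im=cv2.imread('pics/top0.png')
for n,u,v,lo,hi in[('tinL',219,267,.05,.075),('tinR',286,261,.05,.075),('cA',218,172,.026,.05),('cB',296,172,.026,.05),('cC',257,212,.026,.05),('cD',292,211,.026,.05),('ink',258,175,.045,.075),('tape',215,211,.015,.03),('jar',362,206,.06,.1)]:
    p=P[v,u];print(n,face(P,p[0],p[1],lo,hi))
m=(P[...,0]>.4)&(P[...,0]<.7)&(P[...,1]>-.5)&(P[...,1]<-.08)&(P[...,2]>.014)&(P[...,2]<.032)
q=P[m][:,:2]*1000;print('tray',cv2.minAreaRect(q.astype(np.float32)))
for v in(200,225,240,246,252,258,264):print(v,np.round(P[v,125],3),np.round(P[v,98],3))
for u in(84,90,97,104,150,157,164):print(u,np.round(P[225,u],3))
cv2.imwrite('pics/crop.png',cv2.resize(im[120:305,85:315],None,fx=3,fy=3,interpolation=cv2.INTER_CUBIC))
go(.424,.164,.15,0)
E
```

```text
tinL (array([0.428, 0.163, 0.062]), (54, 54), -3.5, 526)
tinR (array([0.442, 0.001, 0.063]), (54, 54), 4.2, 512)
cA (array([0.665, 0.174, 0.036]), (40, 37), -5.2, 240)
cB (array([ 0.665, -0.023,  0.036]), (36, 40), 10.7, 234)
cC (array([0.563, 0.075, 0.036]), (36, 40), 14.9, 239)
cD (array([ 0.568, -0.018,  0.036]), (36, 40), 22.3, 238)
ink (array([0.655, 0.072, 0.062]), (41, 41), 0.7, 253)
tape (array([0.563, 0.179, 0.024]), (58, 58), 1.9, 281)
jar (array([ 0.576, -0.181,  0.08 ]), (48, 48), -1.8, 352)
tray ((556.95654296875, -283.2488098144531), (316.3786315917969, 190.2476043701172), 85.7725601196289)
200 [0.591 0.408 0.022] [0.583 0.45  0.084]
225 [0.528 0.405 0.022] [0.525 0.451 0.073]
240 [0.489 0.38  0.087] [0.488 0.443 0.087]
246 [0.475 0.376 0.096] [0.474 0.439 0.097]
252 [0.461 0.409 0.002] [0.461 0.478 0.   ]
258 [0.446 0.408 0.002] [ 0.445  0.478 -0.001]
264 [0.433 0.38  0.079] [0.431 0.475 0.002]
84 [ 0.529  0.518 -0.001]
90 [ 0.529  0.503 -0.003]
97 [0.524 0.451 0.08 ]
104 [0.527 0.451 0.038]
150 [0.529 0.343 0.021]
157 [0.524 0.306 0.087]
164 [0.528 0.306 0.025]
go [ 0.455 -0.658  0.072] turn 20.2
```

View pics/crop.png

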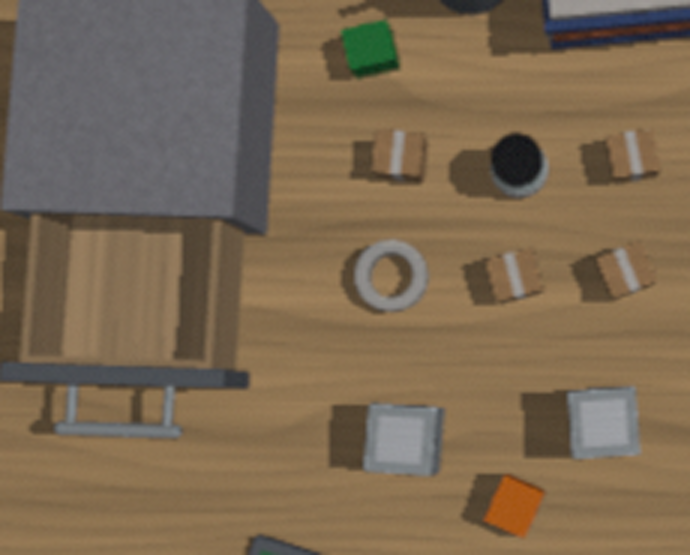

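Close crop: the cartons are plain brown with a white strip. The green and orange blocks are the look-alikes. Moving to the left tin.

Emit:
drive_tool(
  moves="0.40 -0.345 0.02 20.2 1;0.40 -0.345 0.02 20.2 1;0.40 -0.345 0.02 20.2 1;0.40 -0.345 0.02 20.2 1;0.40 -0.345 0.02 20.2 1;0.40 -0.345 0.02 20.2 1;0.40 -0.345 0.02 20.2 1;0.40 -0.345 0.02 20.2 1",
  grip_force=25,
)

```text
time_s: 2.0
tool_pos: [0.4189, -0.259, 0.2078]
tool_rot: [179.9, -0.0, -0.1]
force: [0.3, -0.2, -0.5]
grip_width: 0.087
```

Emit:
drive_tool(
  moves="0.05 -0.05 0.02 0 1;0.04 -0.42 0.06 3.5 1;0.04 -0.42 0.06 3.5 1;0.04 -0.42 0.06 3.5 1;0.04 -0.42 0.06 3.5 1;0.04 -0.42 0.06 3.5 1;0.04 -0.42 0.06 3.5 1;0.04 -0.42 0.06 3.5 1",
)

```text
time_s: 2.8
tool_pos: [0.4577, 0.1224, 0.1523]
tool_rot: [180.0, -0.1, -3.6]
force: [1.5, -0.4, -0.6]
grip_width: 0.0873
```

Emit:
drive_tool(
  moves="0 0 0 0 1;0 0 0 0 1;0 0 0 0 1;0 0 0 0 1;0 0 0 0 1;0 0 0 0 1;0 0 0 0 1;0 0 0 0 1",
)

```text
time_s: 3.6
tool_pos: [0.4579, 0.1204, 0.152]
tool_rot: [180.0, -0.0, -3.6]
force: [0.5, -0.3, -0.4]
grip_width: 0.0869
```

```bash
python3 -c "
from h import *
st();go(.428,.163,.03,-3.5)"
```

```text
time_s 3.6
tool_pos [0.4579 0.1204 0.152 ]
tool_rot [ 1.799918e+02 -2.400000e-03 -3.566000e+00]
force [ 0.4739 -0.2617 -0.3711]
grip_width 0.0869
go [-0.032 -0.041  0.122] turn -0.1
```

Emit:
drive_tool(
  moves="-0.032 -0.042 0.03 0 1;-0.032 -0.042 0.06 0 1;-0.032 -0.042 0.1 0 1;-0.032 -0.042 0.122 0 1;-0.032 -0.042 0.122 0 1;-0.032 -0.042 0.122 0 -1;-0.032 -0.042 0.122 0 -1;-0.032 -0.042 0.122 0 -1",
  grip_force=30,
)

```text
time_s: 4.4
tool_pos: [0.4299, 0.1647, 0.0315]
tool_rot: [-180.0, -0.2, -3.6]
force: [-0.2, 0.0, 0.6]
grip_width: 0.0707
```

Emit:
drive_tool(
  moves="0 0 0 0 -1;0 0 0 0 -1;0 0 -0.03 0 -1;0 0 -0.06 0 -1;0 0 -0.09 0 -1;0 0 -0.1 0 -1;0 0 -0.1 0 -1;0 0 -0.1 0 -1",
)

```text
time_s: 5.2
tool_pos: [0.4274, 0.1639, 0.1285]
tool_rot: [179.9, 0.1, -3.6]
force: [-0.8, -0.5, -5.3]
grip_width: 0.0537
```

Emit:
drive_tool(
  moves="0 0 0 0 -1;0 0 0 0 -1;0 0 0 0 -1;0 0 0 0 -1;0 0 0 0 -1;0 0 0 0 -1;0 0 0 0 -1;0 0 0 0 -1",
)

```text
time_s: 6.0
tool_pos: [0.4285, 0.1645, 0.13]
tool_rot: [180.0, -0.0, -3.5]
force: [-0.8, -0.3, -4.5]
grip_width: 0.0536
```

Emit:
drive_tool(
  moves="0.01 0.045 -0.03 0 -1;0.025 0.09 -0.03 0 -1;0.04 0.135 -0.03 0 -1;0.052 0.18 -0.03 0 -1;0.065 0.225 -0.03 0 -1;0.077 0.27 -0.03 0 -1;0.09 0.315 -0.03 0 -1;0.102 0.36 -0.03 0 -1",
)

```text
time_s: 6.8
tool_pos: [0.5082, -0.2032, 0.16]
tool_rot: [180.0, -0.0, -3.6]
force: [0.0, 1.5, -4.5]
grip_width: 0.0537
```

Emit:
drive_tool(
  moves="0.013 0.045 0 0 -1;0.026 0.09 0 0 -1;0.04 0.135 0 0 -1;0.052 0.184 0 0.5 -1;0.052 0.184 0 0.7 -1;0.052 0.184 0 0.7 -1;0.052 0.184 0 0.7 -1;0.052 0.184 0 0.7 -1",
)

```text
time_s: 7.6
tool_pos: [0.5491, -0.3862, 0.1601]
tool_rot: [-180.0, -0.0, -4.1]
force: [-1.2, 0.4, -4.4]
grip_width: 0.0537
```

```bash
python3 -c "
from h import *
st();go(.549,-.388,.036,-4.2)"
```

```text
time_s 7.6
tool_pos [ 0.5491 -0.3862  0.1601]
tool_rot [-1.799632e+02 -4.400000e-03 -4.107600e+00]
force [-1.1625  0.39   -4.402 ]
grip_width 0.0537
go [0.    0.002 0.124] turn 0.1
```

Emit:
drive_tool(
  moves="0 0.002 0.04 0 -1;0 0.002 0.08 0 -1;0 0.002 0.11 0 -1;0 0.002 0.12 0 -1;0 0.002 0.124 0 -1;0 0.002 0.126 0 -1;0 0.002 0.126 0 -1;0 0.002 0.126 0 -1",
)

```text
time_s: 8.4
tool_pos: [0.5499, -0.3895, 0.0371]
tool_rot: [180.0, -0.1, -4.2]
force: [-4.4, 3.4, 7.3]
grip_width: 0.054
```

Emit:
drive_tool(
  moves="0 0 0 0 1;0 0 0 0 1;0 0 0 0 1;0 0 0 0 1;0 0 -0.04 0 1;0 0 -0.08 0 1;0 0 -0.12 0 1;0 0 -0.12 0 1",
)

```text
time_s: 9.2
tool_pos: [0.5521, -0.3922, 0.1616]
tool_rot: [179.6, -0.6, -4.3]
force: [0.8, 0.0, 1.0]
grip_width: 0.087
```

```bash
python3 -c "
from h import *
st();go(.442,.001,.15,4.2)
im,d=shot('side','side1.png');P=cloud('side',d);print(face(P,.549,-.388,.055,.09))
cv2.imwrite('pics/s1.png',im[220:420,200:400,::-1])"
```

```text
time_s 9.2
tool_pos [ 0.5521 -0.3922  0.1616]
tool_rot [179.6245  -0.6137  -4.2524]
force [0.7599 0.0041 1.0383]
grip_width 0.087
go [-0.139 -0.384  0.008] turn -8.5
(array([ 0.549, -0.398,  0.068]), (41, 55), -5.2, 639)
```

View pics/s1.png

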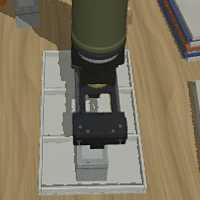

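The tin stands upright in the right bay, in the crop at (93,165). Next is the right tin.

Emit:
drive_tool(
  moves="-0.014 -0.045 0 -1 1;-0.03 -0.09 0 -2 1;-0.045 -0.135 0 -3 1;-0.06 -0.18 0 -4 1;-0.077 -0.23 0 -5 1;-0.095 -0.28 0 -6 1;-0.112 -0.33 0 -7 1;-0.13 -0.37 0 -8.5 1",
)

```text
time_s: 10.05
tool_pos: [0.4458, -0.012, 0.153]
tool_rot: [-180.0, 0.1, 4.3]
force: [-0.1, 0.6, 0.8]
grip_width: 0.0871
```

Emit:
drive_tool(
  moves="0 0 0 0 1;0 0 0 0 1;0 0 0 0 1;0 0 0 0 1;0 0 0 0 1;0 0 0 0 1;0 0 0 0 1;0 0 0 0 1",
)

```text
time_s: 10.85
tool_pos: [0.4471, -0.0139, 0.154]
tool_rot: [-180.0, 0.0, 4.2]
force: [-0.3, -0.8, -0.1]
grip_width: 0.0872
```

```bash
python3 -c "
from h import *
st();go(.442,.001,.03,4.2)"
```

```text
time_s 10.85
tool_pos [ 0.4471 -0.0139  0.154 ]
tool_rot [-1.79996e+02  1.70000e-03  4.24360e+00]
force [-0.2843 -0.7908 -0.1024]
grip_width 0.0872
go [-0.004 -0.015  0.124] turn 0.0
```

Emit:
drive_tool(
  moves="-0.004 -0.015 0.03 0 1;-0.004 -0.015 0.06 0 1;-0.004 -0.015 0.1 0 1;-0.004 -0.015 0.124 0 1;-0.004 -0.015 0.124 0 1;-0.004 -0.015 0.124 0 -1;-0.004 -0.015 0.124 0 -1;-0.004 -0.015 0.124 0 -1",
)

```text
time_s: 11.65
tool_pos: [0.4434, 0.0007, 0.0316]
tool_rot: [179.9, -0.2, 4.2]
force: [0.2, -0.7, -0.4]
grip_width: 0.0702
```

Emit:
drive_tool(
  moves="0 0 0 0 -1;0 0 0 0 -1;0 0 -0.03 0 -1;0 0 -0.06 0 -1;0 0 -0.09 0 -1;0 0 -0.12 0 -1;0 0 -0.14 0 -1;0 0 -0.14 0 -1",
)

```text
time_s: 12.45
tool_pos: [0.4437, 0.0008, 0.1726]
tool_rot: [179.9, -0.3, 4.2]
force: [0.6, -0.6, -2.6]
grip_width: 0.0538
```

Emit:
drive_tool(
  moves="0 0 0 0 -1;0 0 0 0 -1;0 0 0 0 -1;0 0 0 0 -1;0 0 0 0 -1;0 0 0 0 -1;0 0 0 0 -1;0 0 0 0 -1",
)

```text
time_s: 13.25
tool_pos: [0.4419, 0.0009, 0.17]
tool_rot: [180.0, -0.0, 4.3]
force: [0.7, 0.2, -2.7]
grip_width: 0.0535
```

```bash
python3 -c "
from h import *
st();go(.535,.378,.18,0)"
```

```text
time_s 13.25
tool_pos [0.4419 0.0009 0.17  ]
tool_rot [ 1.799958e+02 -2.300000e-03  4.258700e+00]
force [ 0.7347  0.1975 -2.6704]
grip_width 0.0535
go [ 0.121 -0.369 -0.01 ] turn 4.3
```

Left tin reads about 4.4 N and right about 2.7 N, so the right one is lighter and goes in the drawer. I'll move above the drawer and check its pose from the saved cloud.

Emit:
drive_tool(
  moves="0.014 -0.044 -0.01 0 -1;0.029 -0.09 -0.02 0 -1;0.044 -0.135 -0.02 1 -1;0.059 -0.18 -0.02 2 -1;0.075 -0.225 -0.02 3 -1;0.09 -0.27 -0.02 4 -1;0.104 -0.315 -0.02 4.3 -1;0.119 -0.36 -0.02 4.3 -1",
)

```text
time_s: 14.05
tool_pos: [0.5346, 0.37, 0.1894]
tool_rot: [180.0, 0.0, -0.1]
force: [-0.1, 0.8, -1.2]
grip_width: 0.0538
```

```bash
python3 -c "
from h import *
st();go(.535,.378,.15,0)
P=np.load('top0.npy')
def rect(n,xl,xh,yl,yh,zl,zh):
    m=(P[...,0]>xl)&(P[...,0]<xh)&(P[...,1]>yl)&(P[...,1]<yh)&(P[...,2]>zl)&(P[...,2]<zh);q=P[m][:,:2]*1000
    print(n,m.sum(),cv2.minAreaRect(q.astype(np.float32)))
rect('unit top',.5,.9,.2,.6,.105,.12)
rect('front',.46,.51,.25,.5,.09,.103)
rect('handle',.40,.45,.25,.5,.065,.09)
rect('floor',.45,.6,.25,.5,.017,.028)
"
```

```text
time_s 14.05
tool_pos [0.5346 0.37   0.1894]
tool_rot [ 1.799721e+02  2.670000e-02 -1.360000e-01]
force [-0.1299  0.8399 -1.2263]
grip_width 0.0538
go [ 0.    -0.008  0.039] turn -0.1
unit top 5948 ((694.4691162109375, 377.7404479980469), (182.7107696533203, 185.8329620361328), 88.40740203857422)
front 523 ((489.7971496582031, 382.7653503417969), (174.85281372070312, 39.53221130371094), 88.52691650390625)
handle 222 ((439.6377868652344, 382.45855712890625), (18.88326644897461, 97.28889465332031), 0.3060111403465271)
floor 2092 ((535.677978515625, 373.2568664550781), (159.15980529785156, 131.95486450195312), 88.64576721191406)
```

Emit:
drive_tool(
  moves="0.003 -0.009 0.03 1 -1;0.003 -0.009 0.06 1.4 -1;0.003 -0.009 0.09 1.4 -1;0.003 -0.009 0.11 1.4 -1;0.003 -0.009 0.125 1.4 -1;0.003 -0.009 0.133 1.4 -1;0.003 -0.009 0.136 1.4 -1;0.003 -0.009 0.136 1.4 -1",
)

```text
time_s: 14.85
tool_pos: [0.5373, 0.3779, 0.0545]
tool_rot: [-180.0, -0.0, -1.5]
force: [-0.4, 0.2, -2.6]
grip_width: 0.0538
```

Emit:
drive_tool(
  moves="0 0 0 0 0.75;0 0 0 0 0.75;0 0 0 0 0.75;0 0 0 0 0.75;0 0 -0.04 0 0.75;0 0 -0.08 0 0.75;0 0 -0.12 0 0.75;0 0 -0.12 0 0.75",
)

```text
time_s: 15.65
tool_pos: [0.5392, 0.3807, 0.1811]
tool_rot: [-179.6, -0.5, -1.4]
force: [0.7, 0.1, -0.3]
grip_width: 0.0762
```

```bash
python3 -c "
from h import *
st();go(.40,.383,.17,-1.4)
im,d=shot('side','side2.png')
cv2.imwrite('pics/s2.png',cv2.resize(im[60:260,150:400,::-1],None,fx=2,fy=2))"
```

```text
time_s 15.65
tool_pos [0.5392 0.3807 0.1811]
tool_rot [-179.6215   -0.5133   -1.4387]
force [ 0.6825  0.0563 -0.3028]
grip_width 0.0762
go [-0.139  0.001  0.01 ] turn -0.0
```

View pics/s2.png

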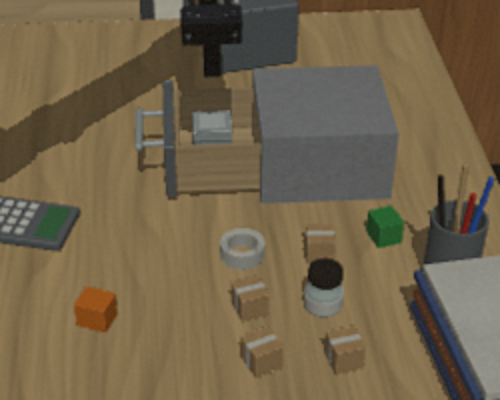

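The light tin is in the drawer, in the crop at (212,128). Now I push the drawer shut by its handle.

Emit:
drive_tool(
  moves="-0.05 0.001 0 0 -1;-0.1 0.001 0 0 -1;-0.15 0.001 0.0 0 -1;-0.154 0.001 0.0 0 -1;-0.154 0.001 0.04 0 -1;-0.154 0.001 0.08 0 -1;-0.154 0.001 0.115 0 -1;-0.154 0.001 0.115 0 -1",
)

```text
time_s: 16.5
tool_pos: [0.3799, 0.3768, 0.0538]
tool_rot: [179.6, 0.5, -1.4]
force: [-0.4, -0.8, -0.3]
grip_width: 0.0201
```

Emit:
drive_tool(
  moves="0.02 0 0 0 -1;0.04 0 0 0 -1;0.06 0 0 0 -1;0.08 0 0 0 -1;0.1 0 0 0 -1;0.12 0 0 0 -1;0.13 0 0 0 -1;0.135 0 0 0 -1",
)

```text
time_s: 17.3
tool_pos: [0.519, 0.3771, 0.0598]
tool_rot: [-180.0, -0.0, -1.5]
force: [-1.8, 0.0, -0.0]
grip_width: 0.0005
```

```bash
cat > dr.py <<'E'
from h import *
st()
im,d=shot('top','t.png');P=cloud('top',d)
for n,xl,xh,zl,zh in(('front',.46,.65,.085,.101),('handle',.40,.57,.065,.083),('top',.57,.8,.105,.12)):
    m=(P[...,0]>xl)&(P[...,0]<xh)&(P[...,1]>.28)&(P[...,1]<.47)&(P[...,2]>zl)&(P[...,2]<zh);q=P[m][:,0]
    print(n,m.sum(),np.round(np.percentile(q,[2,25,50,75,98]),3) if len(q) else '')
E
python3 dr.py
```

```text
time_s 17.3
tool_pos [0.519  0.3771 0.0598]
tool_rot [-1.799642e+02 -1.510000e-02 -1.526500e+00]
force [-1.7936  0.0194 -0.0463]
grip_width 0.0005
front 669 [0.569 0.575 0.58  0.588 0.629]
handle 89 [0.53  0.534 0.54  0.568 0.57 ]
top 5950 [0.605 0.647 0.692 0.74  0.784]
```

Emit:
drive_tool(
  moves="0.004 0 0 0 -1;0.008 0 0 0 -1;0.011 0 0 0 -1;0.013 0 0 0 -1;0.015 0 0 0 -1;0.017 0 0 0 -1;0.018 0 0 0 -1;0.018 0 0 0 -1",
)

```text
time_s: 18.15
tool_pos: [0.536, 0.3767, 0.0589]
tool_rot: [180.0, -0.0, -1.4]
force: [-0.5, 0.9, -0.1]
grip_width: 0.0005
```

Emit:
drive_tool(
  moves="0.001 0 0 0 -1;0.002 0 0 0 -1;0.003 0 0 0 -1;0.004 0 0 0 -1;0.005 0 0 0 -1;0.005 0 0 0 -1;0.005 0 0 0 -1;0.005 0 0 0 -1",
)

```text
time_s: 18.95
tool_pos: [0.5363, 0.3767, 0.0588]
tool_rot: [179.8, 0.4, -1.3]
force: [-11.7, -2.0, 6.5]
grip_width: 0.0005
```

```bash
python3 dr.py
```

```text
time_s 18.95
tool_pos [0.5363 0.3767 0.0588]
tool_rot [179.8287   0.4127  -1.3248]
force [-11.6565  -2.0242   6.4559]
grip_width 0.0005
front 457 [0.585 0.59  0.596 0.599 0.637]
handle 48 [0.546 0.549 0.551 0.554 0.561]
top 5934 [0.605 0.647 0.692 0.74  0.783]
```

Emit:
drive_tool(
  moves="-0.02 0 0 0 -1;-0.04 0 0 0 -1;-0.05 0 -0.04 0 -1;-0.05 0 -0.08 0 -1;-0.05 0 -0.12 0 0.5;-0.05 0 -0.12 0 1;-0.05 0.01 -0.12 0 1;-0.05 0.01 -0.12 0 1",
)

```text
time_s: 19.8
tool_pos: [0.4911, 0.3651, 0.1776]
tool_rot: [179.8, 0.0, -1.6]
force: [0.9, 0.0, -1.2]
grip_width: 0.0248
```

```bash
cat > ct.py <<'E'
from h import *
import sys
st()
fn=sys.argv[1] if len(sys.argv)>1 else None
im,d=shot('top',fn);P=cloud('top',d);hsv=cv2.cvtColor(im,cv2.COLOR_RGB2HSV)
m=(P[...,2]>.026)&(P[...,2]<.05)&(P[...,0]>.35)&(P[...,0]<.82)&(P[...,1]>-.5)&(P[...,1]<.28)
n,l,s,c=cv2.connectedComponentsWithStats(m.astype(np.uint8))
for k in range(1,n):
    if 120<s[k,4]<500:
        q=P[l==k];(cx,cy),(w,h),a=cv2.minAreaRect((q[:,:2]*1000).astype(np.float32))
        print(np.round(c[k]),'xy',round(cx),round(cy),'wh',round(w),round(h),'a',round(a,1),'z',round(np.median(q[:,2]),3),'hsv',np.median(hsv[l==k],0))
E
python3 ct.py top1.png
python3 -c "
from h import *
go(.568,-.018,.15,22)"
```

```text
time_s 19.8
tool_pos [0.4911 0.3651 0.1776]
tool_rot [ 1.798185e+02  3.730000e-02 -1.570700e+00]
force [ 0.9041  0.0494 -1.2466]
grip_width 0.0248
[312. 129.] xy 773 -60 wh 6 208 a 5.4 z 0.046 hsv [  9. 124.  71.]
[208. 135.] xy 758 201 wh 37 40 a 13.9 z 0.036 hsv [ 68. 173. 104.]
[218. 171.] xy 665 174 wh 40 37 a 85.8 z 0.036 hsv [ 15. 114. 138.]
[296. 171.] xy 666 -23 wh 36 40 a 11.3 z 0.036 hsv [ 15. 113. 140.]
[294. 210.] xy 568 -18 wh 36 40 a 22.5 z 0.036 hsv [ 15. 114. 139.]
[256. 211.] xy 563 76 wh 36 40 a 14.6 z 0.036 hsv [ 15. 114. 139.]
[256. 289.] xy 374 73 wh 36 40 a 66.9 z 0.036 hsv [ 13. 218. 173.]
go [0.088 0.381 0.028] turn -23.6
```

View pics/top1.png

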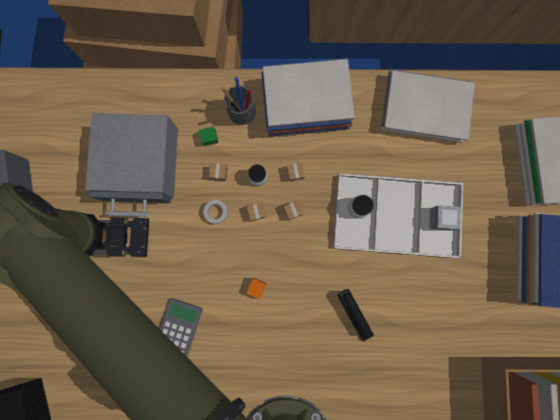

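The picture shows the drawer unit shut at (130,210) and the tin in the right bay at (448,217). All four cartons are in place. First carton is (568,-18).

Emit:
drive_tool(
  moves="0.011 0.047 0.005 -3 1;0.022 0.095 0.01 -6 1;0.033 0.142 0.015 -9 1;0.044 0.19 0.02 -12 1;0.055 0.238 0.025 -15 1;0.066 0.286 0.028 -18 1;0.077 0.333 0.028 -21 1;0.088 0.381 0.028 -23.9 1",
)

```text
time_s: 20.65
tool_pos: [0.5682, -0.0176, 0.1496]
tool_rot: [-180.0, 0.1, 22.6]
force: [1.7, 0.1, 1.0]
grip_width: 0.0855
```

Emit:
drive_tool(
  moves="0 0 0 0 1;0 0 0 0 1;0 0 0 0 1;0 0 0 0 1;0 0 0 0 1;0 0 0 0 1;0 0 0 0 1;0 0 0 0 1",
)

```text
time_s: 21.45
tool_pos: [0.569, -0.015, 0.1511]
tool_rot: [180.0, 0.0, 22.5]
force: [-0.2, -0.0, -0.1]
grip_width: 0.0869
```

```bash
python3 -c "
from h import *
st();go(.568,-.018,.014,22.5)"
```

```text
time_s 21.45
tool_pos [ 0.569  -0.015   0.1511]
tool_rot [179.9872   0.      22.4815]
force [-0.2181 -0.011  -0.0808]
grip_width 0.0869
go [-0.002  0.002  0.137] turn -0.0
```

Emit:
drive_tool(
  moves="-0.002 0.002 0.04 0 1;-0.002 0.002 0.08 0 1;-0.002 0.002 0.12 0 1;-0.002 0.002 0.137 0 1;-0.002 0.002 0.137 0 1;-0.002 0.002 0.137 0 -1;-0.002 0.002 0.137 0 -1;-0.002 0.002 0.137 0 -1",
  grip_force=20,
)

```text
time_s: 22.25
tool_pos: [0.5695, -0.0179, 0.016]
tool_rot: [179.9, -0.2, 22.5]
force: [-1.0, -0.8, 0.3]
grip_width: 0.0707
```

Emit:
drive_tool(
  moves="0 0 0 0 -1;0 0 0 0 -1;0 0 0 0 -1;0 0 -0.04 0 -1;0 0 -0.08 0 -1;0 0 -0.12 0 -1;0 0 -0.14 0 -1;0 0 -0.14 0 -1",
)

```text
time_s: 23.05
tool_pos: [0.5703, -0.0177, 0.1578]
tool_rot: [179.8, -0.3, 22.5]
force: [-0.2, -0.4, 0.7]
grip_width: 0.007
```

```bash
python3 -c "
from h import *
st();go(.493,-.282,.154,-4.2)"
```

```text
time_s 23.05
tool_pos [ 0.5703 -0.0177  0.1578]
tool_rot [179.7842  -0.3231  22.4567]
force [-0.2395 -0.4069  0.7226]
grip_width 0.007
go [-0.172  0.215  0.004] turn 26.7
```

The grip closed to 7 mm, so the carton is not in it. Looking.

```bash
python3 ct.py
python3 -c "
from h import *
st()
im,d=shot('side','side3.png')
cv2.imwrite('pics/s3.png',cv2.resize(im[100:300,170:390,::-1],None,fx=3,fy=3))"
```

```text
time_s 23.05
tool_pos [ 0.5703 -0.0177  0.1578]
tool_rot [179.7842  -0.3231  22.4567]
force [-0.2395 -0.4069  0.7226]
grip_width 0.007
[312. 129.] xy 772 -59 wh 6 210 a 5.7 z 0.046 hsv [  9.  124.5  78. ]
[208. 135.] xy 758 201 wh 37 40 a 12.7 z 0.036 hsv [ 68. 172. 113.]
[218. 171.] xy 665 174 wh 41 37 a 85.5 z 0.036 hsv [ 15. 114. 150.]
[256. 289.] xy 374 73 wh 36 40 a 66.9 z 0.036 hsv [ 13. 218. 188.]
time_s 23.1
tool_pos [ 0.5688 -0.0179  0.1555]
tool_rot [ 1.798856e+02 -1.380000e-01  2.244860e+01]
force [-0.2408 -0.7091 -0.6813]
grip_width 0.004
```

View pics/s3.png

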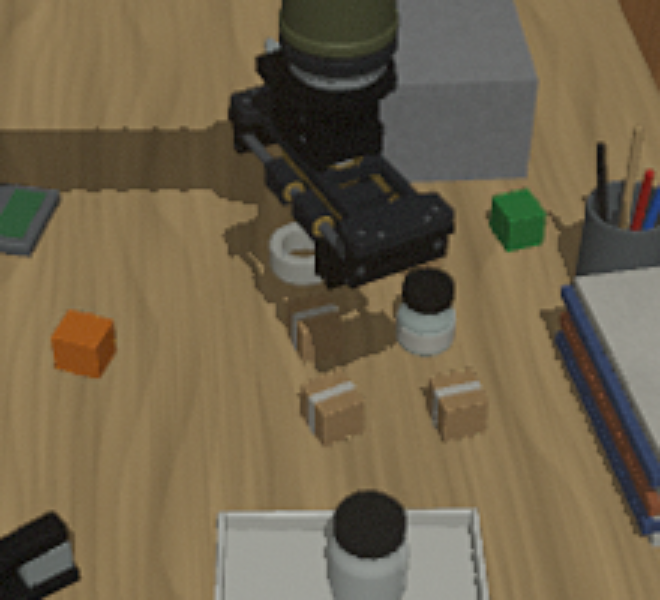

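```bash
python3 -c "
from h import *
im,d=shot('side');P=cloud('side',d)
for x,y in((.568,-.018),(.665,-.023),(.563,.076)):print(face(P,x,y,.030,.045,.035))
go(.568,-.018,.009,22.5)"
```

```text
(array([ 0.569, -0.017,  0.037]), (38, 44), 23.7, 234)
(array([ 0.667, -0.021,  0.037]), (37, 46), 10.8, 233)
(array([0.565, 0.077, 0.037]), (38, 45), 17.9, 200)
go [0.001 0.    0.144] turn -0.0
```

Emit:
drive_tool(
  moves="0 0 0.03 0 1;0 0 0.05 0 1;0 0 0.06 0 1;0 0 0.08 0 1;0 0 0.1 0 1;0 0 0.125 0 1;0 0 0.144 0 1;0 0 0.144 0 1",
  grip_force=30,
)

```text
time_s: 24.0
tool_pos: [0.5655, -0.0177, 0.0074]
tool_rot: [-179.8, 0.3, 22.5]
force: [-0.9, -0.8, -0.6]
grip_width: 0.0579
```

Emit:
drive_tool(
  moves="0 0 0 0 -1;0 0 0 0 -1;0 0 0 0 -1;0 0 0 0 -1;0 0 0 0 -1;0 0 0 0 -1;0 0 0 0 -1;0 0 0 0 -1",
)

```text
time_s: 24.8
tool_pos: [0.5682, -0.0178, 0.0106]
tool_rot: [180.0, -0.0, 22.5]
force: [-2.1, 0.4, 5.1]
grip_width: 0.0397
```

Emit:
drive_tool(
  moves="0 0 -0.03 0 -1;0 0 -0.06 0 -1;0 0 -0.1 0 -1;0 0 -0.14 0 -1;0 0 -0.14 0 -1;0 0 -0.14 0 -1;0 0 -0.14 0 -1;0 0 -0.14 0 -1",
)

```text
time_s: 25.6
tool_pos: [0.5666, -0.018, 0.1481]
tool_rot: [-179.9, 0.2, 22.5]
force: [-0.4, 0.7, -0.7]
grip_width: 0.0397
```

```bash
python3 -c "
from h import *
st();go(.493,-.282,.149,-4.2)"
```

```text
time_s 25.6
tool_pos [ 0.5666 -0.018   0.1481]
tool_rot [-1.799045e+02  1.670000e-01  2.245600e+01]
force [-0.3882  0.6888 -0.6791]
grip_width 0.0397
go [-0.169  0.216 -0.001] turn 26.7
```

Emit:
drive_tool(
  moves="-0.025 0.032 0 4 -1;-0.05 0.064 0 8 -1;-0.075 0.096 0 12 -1;-0.1 0.128 0 16 -1;-0.125 0.16 0 20 -1;-0.15 0.192 0 24 -1;-0.169 0.216 0 26.7 -1;-0.169 0.216 0 26.7 -1",
)

```text
time_s: 26.4
tool_pos: [0.4912, -0.2879, 0.1486]
tool_rot: [179.9, 0.2, -4.8]
force: [0.5, -0.4, -0.1]
grip_width: 0.0397
```

```bash
python3 -c "
from h import *
st();go(.493,-.282,.016,-4.2)"
```

```text
time_s 26.4
tool_pos [ 0.4912 -0.2879  0.1486]
tool_rot [ 1.79922e+02  1.52800e-01 -4.77260e+00]
force [ 0.5471 -0.3709 -0.0599]
grip_width 0.0397
go [ 0.002 -0.006  0.133] turn -0.6
```

Emit:
drive_tool(
  moves="0 0 0.04 0 -1;0 0 0.08 0 -1;0 0 0.11 0 -1;0 0 0.125 0 -1;0 0 0.132 0 -1;0 0 0.133 0 -1;0 0 0.133 0 -1;0 0 0.133 0 0.4",
)

```text
time_s: 27.2
tool_pos: [0.4955, -0.2827, 0.0187]
tool_rot: [179.9, -0.2, -4.2]
force: [-1.0, -0.4, 0.4]
grip_width: 0.0429
```

Emit:
drive_tool(
  moves="0 0 0 0 0.4;0 0 0 0 0.4;0 0 0 0 0.4;0 0 -0.04 0 0.4;0 0 -0.08 0 0.4;0 0 -0.12 0 1;0 0 -0.135 0 1;0 0 -0.135 0 1",
)

```text
time_s: 28.0
tool_pos: [0.4958, -0.2829, 0.1549]
tool_rot: [179.8, -0.3, -4.3]
force: [0.2, 0.4, -0.7]
grip_width: 0.0774
```

```bash
python3 -c "
from h import *
go(.563,.076,.15,14.7)"; python3 ct.py
```

```text
go [ 0.04  -0.363  0.004] turn -19.0
time_s 28.0
tool_pos [ 0.4958 -0.2829  0.1549]
tool_rot [179.8215  -0.2615  -4.2528]
force [ 0.1796  0.4322 -0.6687]
grip_width 0.0774
[310. 129.] xy 772 -56 wh 8 215 a 4.6 z 0.046 hsv [  9. 126.  75.]
[208. 135.] xy 758 201 wh 37 40 a 14.0 z 0.036 hsv [ 68. 173. 110.]
[218. 171.] xy 665 174 wh 41 37 a 85.0 z 0.036 hsv [ 15. 113. 146.]
[296. 171.] xy 666 -23 wh 37 40 a 10.7 z 0.036 hsv [ 15. 113. 148.]
[256. 211.] xy 563 75 wh 36 40 a 15.7 z 0.036 hsv [ 15.  113.5 147. ]
[256. 288.] xy 374 73 wh 36 41 a 66.1 z 0.036 hsv [ 13.  207.5 114. ]
```

Emit:
drive_tool(
  moves="0.006 -0.046 0 -2.5 1;0.011 -0.092 0 -5 1;0.016 -0.138 0 -8 1;0.022 -0.184 0 -11 1;0.027 -0.23 0 -14 1;0.032 -0.276 0 -17 1;0.038 -0.322 0 -19 1;0.043 -0.363 0 -19 1",
)

```text
time_s: 28.85
tool_pos: [0.5625, 0.079, 0.1497]
tool_rot: [-179.9, 0.2, 14.9]
force: [0.6, -0.1, -0.0]
grip_width: 0.0872
```

Emit:
drive_tool(
  moves="0 0 0 0 1;0 0 0.02 0 1;0 0 0.04 0 1;0 0 0.06 0 1;0 0 0.06 0 1;0 0 0.06 0 1;0 0 0.06 0 1;0 0 0.06 0 1",
)

```text
time_s: 29.65
tool_pos: [0.5646, 0.0768, 0.0929]
tool_rot: [180.0, -0.1, 14.7]
force: [0.5, 0.4, -0.3]
grip_width: 0.087
```

```bash
python3 -c "
from h import *
st();go(.563,.0755,.009,14.9)"
```

```text
time_s 29.65
tool_pos [0.5646 0.0768 0.0929]
tool_rot [ 1.799726e+02 -8.360000e-02  1.474700e+01]
force [ 0.5115  0.4002 -0.3369]
grip_width 0.087
go [-0.002  0.001  0.084] turn -0.2
```

Emit:
drive_tool(
  moves="-0.002 0.001 0.03 0 1;-0.002 0.001 0.06 0 1;-0.002 0.001 0.084 0 1;-0.002 0.001 0.084 0 -1;-0.002 0.001 0.084 0 -1;-0.002 0.001 0.084 0 -1;-0.002 0.001 0.084 0 -1;-0.002 0.001 0.084 0 -1",
)

```text
time_s: 30.45
tool_pos: [0.5631, 0.0753, 0.0092]
tool_rot: [180.0, -0.1, 14.8]
force: [0.2, -0.3, -0.5]
grip_width: 0.055
```

Emit:
drive_tool(
  moves="0 0 0 0 -1;0 0 0 0 -1;0 0 0 0 -1;0 0 -0.04 0 -1;0 0 -0.08 0 -1;0 0 -0.12 0 -1;0 0 -0.14 0 -1;0 0 -0.14 0 -1",
)

```text
time_s: 31.25
tool_pos: [0.5644, 0.0758, 0.1513]
tool_rot: [179.9, -0.3, 14.8]
force: [0.3, 1.4, -0.9]
grip_width: 0.0397
```

```bash
python3 -c "
from h import *
st();go(.536,-.2855,.149,-4.2)"
```

```text
time_s 31.25
tool_pos [0.5644 0.0758 0.1513]
tool_rot [179.8955  -0.3412  14.7529]
force [ 0.3032  1.4156 -0.9058]
grip_width 0.0397
go [-0.12   0.342  0.002] turn 19.0
```

Emit:
drive_tool(
  moves="-0.016 0.046 0 2.5 -1;-0.032 0.092 0 5 -1;-0.049 0.138 0 8 -1;-0.065 0.184 0 11 -1;-0.081 0.23 0 14 -1;-0.097 0.276 0 17 -1;-0.113 0.322 0 19 -1;-0.12 0.342 0 19 -1",
)

```text
time_s: 32.05
tool_pos: [0.5302, -0.2924, 0.1456]
tool_rot: [179.9, 0.2, -4.7]
force: [-0.3, 0.1, -1.4]
grip_width: 0.04
```

Emit:
drive_tool(
  moves="0 0 0 0 -1;0 0 0 0 -1;0 0 0 0 -1;0 0 0.02 0 -1;0 0 0.04 0 -1;0 0 0.06 0 -1;0 0 0.06 0 -1;0 0 0.06 0 -1",
)

```text
time_s: 32.85
tool_pos: [0.5337, -0.2845, 0.0882]
tool_rot: [-180.0, 0.0, -4.1]
force: [-0.4, -0.4, 0.1]
grip_width: 0.0397
```

```bash
python3 -c "
from h import *
st();go(.536,-.2855,.016,-4.2)"
```

```text
time_s 32.85
tool_pos [ 0.5337 -0.2845  0.0882]
tool_rot [-1.799696e+02  1.970000e-02 -4.115900e+00]
force [-0.3939 -0.4407  0.0782]
grip_width 0.0397
go [0.002 0.001 0.072] turn 0.1
```

Emit:
drive_tool(
  moves="0.003 0.001 0.03 0 -1;0.003 0.001 0.055 0 -1;0.003 0.001 0.068 0 -1;0.003 0.001 0.072 0 -1;0.003 0.001 0.072 0 -1;0.003 0.001 0.072 0 -1;0.003 0.001 0.072 0 0.4;0.003 0.001 0.072 0 0.4",
)

```text
time_s: 33.65
tool_pos: [0.537, -0.2876, 0.0172]
tool_rot: [179.9, -0.1, -4.2]
force: [1.0, -0.1, 0.5]
grip_width: 0.0489
```

Emit:
drive_tool(
  moves="0 0 0 0 0.4;0 0 0 0 0.4;0 0 0 0 0.4;0 0 -0.04 0 0.4;0 0 -0.08 0 0.4;0 0 -0.12 0 1;0 0 -0.135 0 1;0 0 -0.135 0 1",
)

```text
time_s: 34.45
tool_pos: [0.5379, -0.2879, 0.1538]
tool_rot: [179.8, -0.3, -4.3]
force: [-0.1, -0.0, -0.3]
grip_width: 0.0773
```

```bash
python3 -c "
from h import *
go(.666,-.023,.15,11)"; python3 ct.py
```

```text
go [ 0.108 -0.274  0.004] turn -15.3
time_s 34.45
tool_pos [ 0.5379 -0.2879  0.1538]
tool_rot [179.8432  -0.2626  -4.2505]
force [-0.0731 -0.0292 -0.292 ]
grip_width 0.0773
[312. 129.] xy 774 -59 wh 11 211 a 6.5 z 0.046 hsv [  9.  124.   75.5]
[208. 135.] xy 758 201 wh 38 40 a 14.2 z 0.036 hsv [ 68. 172. 110.]
[218. 171.] xy 665 174 wh 41 36 a 86.0 z 0.036 hsv [ 15. 114. 146.]
[296. 171.] xy 666 -23 wh 36 40 a 10.3 z 0.036 hsv [ 15. 113. 148.]
[402. 239.] xy 495 -285 wh 42 35 a 86.0 z 0.041 hsv [ 15. 112. 146.]
[257. 289.] xy 374 73 wh 36 40 a 67.0 z 0.036 hsv [ 13. 213. 162.]
```

Emit:
drive_tool(
  moves="0.018 -0.045 0 -2.5 1;0.036 -0.09 0 -5 1;0.054 -0.136 0 -8 1;0.072 -0.182 0 -11 1;0.09 -0.228 0 -13 1;0.108 -0.274 0 -15 1;0.109 -0.276 0 -15 1;0.109 -0.276 0 -15 1",
)

```text
time_s: 35.3
tool_pos: [0.6641, -0.0173, 0.148]
tool_rot: [-179.9, 0.2, 11.0]
force: [0.5, -0.8, 0.2]
grip_width: 0.0869
```

Emit:
drive_tool(
  moves="0 0 0 0 1;0 0 0.02 0 1;0 0 0.04 0 1;0 0 0.06 0 1;0 0 0.06 0 1;0 0 0.06 0 1;0 0 0.06 0 1;0 0 0.06 0 1",
)

```text
time_s: 36.1
tool_pos: [0.6662, -0.0204, 0.0924]
tool_rot: [180.0, -0.1, 10.7]
force: [-0.2, -0.0, 0.2]
grip_width: 0.0871
```

```bash
python3 -c "
from h import *
st();go(.666,-.023,.009,10.7)"
```

```text
time_s 36.1
tool_pos [ 0.6662 -0.0204  0.0924]
tool_rot [ 1.799575e+02 -1.135000e-01  1.072150e+01]
force [-0.1556 -0.0232  0.1642]
grip_width 0.0871
go [-0.001  0.002  0.083] turn 0.0
```

Emit:
drive_tool(
  moves="-0.001 0.002 0.03 0 1;-0.001 0.002 0.06 0 1;-0.001 0.002 0.083 0 1;-0.001 0.002 0.083 0 -1;-0.001 0.002 0.083 0 -1;-0.001 0.002 0.083 0 -1;-0.001 0.002 0.083 0 -1;-0.001 0.002 0.083 0 -1",
)

```text
time_s: 36.9
tool_pos: [0.6657, -0.0222, 0.0094]
tool_rot: [180.0, -0.1, 10.8]
force: [0.9, -0.9, 0.2]
grip_width: 0.0546
```

Emit:
drive_tool(
  moves="0 0 0 0 -1;0 0 0 0 -1;0 0 0 0 -1;0 0 -0.04 0 -1;0 0 -0.08 0 -1;0 0 -0.12 0 -1;0 0 -0.14 0 -1;0 0 -0.14 0 -1",
)

```text
time_s: 37.7
tool_pos: [0.667, -0.0218, 0.152]
tool_rot: [179.9, -0.4, 10.8]
force: [1.1, 0.4, 0.1]
grip_width: 0.0396
```

```bash
python3 -c "
from h import *
st();go(.622,-.292,.149,-4.2)"
```

```text
time_s 37.7
tool_pos [ 0.667  -0.0218  0.152 ]
tool_rot [179.902   -0.3699  10.7573]
force [1.1079 0.4026 0.1301]
grip_width 0.0396
go [-0.095  0.257  0.003] turn 15.0
```

Emit:
drive_tool(
  moves="-0.016 0.045 0 2.5 -1;-0.033 0.09 0 5 -1;-0.05 0.135 0 8 -1;-0.067 0.18 0 11 -1;-0.083 0.225 0 14 -1;-0.095 0.257 0 15 -1;-0.095 0.257 0 15 -1;-0.095 0.257 0 15 -1",
)

```text
time_s: 38.5
tool_pos: [0.618, -0.2934, 0.1458]
tool_rot: [-179.9, 0.2, -4.4]
force: [0.3, 1.2, -1.4]
grip_width: 0.04
```

Emit:
drive_tool(
  moves="0 0 0 0 -1;0 0 0.02 0 -1;0 0 0.04 0 -1;0 0 0.06 0 -1;0 0 0.06 0 -1;0 0 0.06 0 -1;0 0 0.06 0 -1;0 0 0.06 0 -1",
)

```text
time_s: 39.3
tool_pos: [0.6204, -0.2923, 0.0896]
tool_rot: [180.0, -0.1, -4.2]
force: [-0.3, -0.0, -0.7]
grip_width: 0.04
```

```bash
python3 -c "
from h import *
st();go(.622,-.292,.016,-4.2)"
```

```text
time_s 39.3
tool_pos [ 0.6204 -0.2923  0.0896]
tool_rot [ 1.799508e+02 -1.268000e-01 -4.211900e+00]
force [-0.2659 -0.0277 -0.6598]
grip_width 0.04
go [ 0.001 -0.     0.074] turn -0.0
```

Emit:
drive_tool(
  moves="0.002 0 0.03 0 -1;0.002 0 0.055 0 -1;0.002 0 0.068 0 -1;0.002 0 0.073 0 -1;0.002 0 0.073 0 -1;0.002 0 0.073 0 -1;0.002 0 0.073 0 0.4;0.002 0 0.073 0 0.4",
)

```text
time_s: 40.1
tool_pos: [0.6222, -0.2929, 0.0164]
tool_rot: [179.9, -0.1, -4.2]
force: [-0.3, 0.1, -0.7]
grip_width: 0.049
```

Emit:
drive_tool(
  moves="0 0 0 0 0.4;0 0 0 0 0.4;0 0 0 0 0.4;0 0 -0.04 0 0.4;0 0 -0.08 0 0.4;0 0 -0.12 0 1;0 0 -0.135 0 1;0 0 -0.135 0 1",
)

```text
time_s: 40.9
tool_pos: [0.6231, -0.293, 0.1531]
tool_rot: [179.9, -0.3, -4.2]
force: [-0.1, -0.5, 0.1]
grip_width: 0.0773
```

```bash
python3 -c "
from h import *
go(.665,.174,.15,-4.4)"; python3 ct.py
```

```text
go [ 0.007 -0.469  0.002] turn 0.2
time_s 40.9
tool_pos [ 0.6231 -0.293   0.1531]
tool_rot [179.8747  -0.2866  -4.2474]
force [-0.0845 -0.4818  0.0694]
grip_width 0.0773
[312. 129.] xy 772 -60 wh 7 208 a 6.0 z 0.045 hsv [  9. 124.  77.]
[208. 135.] xy 757 201 wh 38 40 a 14.3 z 0.036 hsv [ 68. 173. 110.]
[218. 171.] xy 665 174 wh 40 36 a 85.4 z 0.036 hsv [ 15. 114. 146.]
[404. 222.] xy 538 -289 wh 41 36 a 86.8 z 0.041 hsv [ 15.  112.  147.5]
[402. 239.] xy 496 -284 wh 41 35 a 85.6 z 0.041 hsv [ 15.  110.5 147. ]
[256. 288.] xy 374 73 wh 36 40 a 67.0 z 0.037 hsv [ 13. 217. 183.]
```

Emit:
drive_tool(
  moves="0.001 -0.048 0 0 1;0.002 -0.096 0 0 1;0.003 -0.144 0 0 1;0.004 -0.192 0 0 1;0.005 -0.24 0 0 1;0.006 -0.288 0 0 1;0.007 -0.336 0 0 1;0.008 -0.384 0 0 1",
)

```text
time_s: 41.75
tool_pos: [0.6562, 0.0911, 0.1468]
tool_rot: [179.9, 0.3, -4.3]
force: [-0.0, 0.2, -0.0]
grip_width: 0.0868
```

Emit:
drive_tool(
  moves="0 -0.045 0 0 1;0.001 -0.085 0 0 1;0.001 -0.085 0 0 1;0.001 -0.085 0.03 0 1;0.001 -0.085 0.06 0 1;0.001 -0.085 0.06 0 1;0.001 -0.085 0.06 0 1;0.001 -0.085 0.06 0 1",
)

```text
time_s: 42.55
tool_pos: [0.6657, 0.1746, 0.0909]
tool_rot: [-180.0, -0.1, -4.3]
force: [-0.4, -0.3, -0.7]
grip_width: 0.0869
```

```bash
python3 -c "
from h import *
st();go(.665,.174,.009,-4.5)"
```

```text
time_s 42.55
tool_pos [0.6657 0.1746 0.0909]
tool_rot [-1.799636e+02 -5.970000e-02 -4.259600e+00]
force [-0.3878 -0.3476 -0.6998]
grip_width 0.0869
go [-0.001  0.001  0.082] turn 0.2
```

Emit:
drive_tool(
  moves="-0.001 0.001 0.03 0 1;-0.001 0.001 0.06 0 1;-0.001 0.001 0.082 0 1;-0.001 0.001 0.082 0 -1;-0.001 0.001 0.082 0 -1;-0.001 0.001 0.082 0 -1;-0.001 0.001 0.082 0 -1;-0.001 0.001 0.082 0 -1",
)

```text
time_s: 43.35
tool_pos: [0.6649, 0.1739, 0.0094]
tool_rot: [-180.0, -0.1, -4.2]
force: [0.4, -0.4, 0.4]
grip_width: 0.0548
```

Emit:
drive_tool(
  moves="0 0 0 0 -1;0 0 0 0 -1;0 0 0 0 -1;0 0 -0.04 0 -1;0 0 -0.08 0 -1;0 0 -0.12 0 -1;0 0 -0.15 0 -1;0 0 -0.15 0 -1",
)

```text
time_s: 44.15
tool_pos: [0.6666, 0.1749, 0.1636]
tool_rot: [-179.8, -0.5, -4.2]
force: [0.9, -0.1, -1.0]
grip_width: 0.0398
```

```bash
python3 -c "
from h import *
st();go(.580,-.289,.159,-4.2)"
```

```text
time_s 44.15
tool_pos [0.6666 0.1749 0.1636]
tool_rot [-179.8439   -0.4771   -4.2485]
force [ 0.94   -0.078  -1.0488]
grip_width 0.0398
go [-0.052  0.469  0.003] turn -0.0
```

Emit:
drive_tool(
  moves="-0.005 0.047 0 0 -1;-0.01 0.094 0 0 -1;-0.016 0.141 0 0 -1;-0.021 0.188 0 0 -1;-0.026 0.235 0 0 -1;-0.031 0.282 0 0 -1;-0.036 0.329 0 0 -1;-0.041 0.376 0 0 -1",
)

```text
time_s: 44.95
tool_pos: [0.5938, -0.2002, 0.1568]
tool_rot: [-180.0, 0.1, -4.2]
force: [0.2, -1.2, -1.2]
grip_width: 0.0397
```

Emit:
drive_tool(
  moves="-0.005 0.045 0 0 -1;-0.01 0.092 0 0 -1;-0.01 0.092 0 0 -1;-0.01 0.092 0 0 -1;-0.01 0.092 0.03 0 -1;-0.01 0.092 0.06 0 -1;-0.01 0.092 0.06 0 -1;-0.01 0.092 0.06 0 -1",
)

```text
time_s: 45.75
tool_pos: [0.5786, -0.2876, 0.0977]
tool_rot: [-179.9, 0.1, -4.1]
force: [1.6, 0.3, -0.1]
grip_width: 0.04
```

```bash
python3 -c "
from h import *
st();go(.580,-.290,.017,-4.2)
shot('side');im,d=shot('side');P=cloud('side',d)
print(face(P,.622,-.293,.034,.046,.03))"
```

```text
time_s 45.75
tool_pos [ 0.5786 -0.2876  0.0977]
tool_rot [-1.799266e+02  7.160000e-02 -4.120400e+00]
force [ 1.6103  0.3223 -0.1196]
grip_width 0.04
go [0.002 0.002 0.081] turn 0.1
(array([ 0.625, -0.295,  0.042]), (38, 36), -3.3, 256)
```

Emit:
drive_tool(
  moves="0.002 0.002 0.03 0 -1;0.002 0.002 0.055 0 -1;0.002 0.002 0.07 0 -1;0.002 0.002 0.078 0 -1;0.002 0.002 0.08 0 -1;0.002 0.002 0.08 0 -1;0.002 0.002 0.08 0 0.4;0.002 0.002 0.08 0 0.4",
)

```text
time_s: 46.65
tool_pos: [0.5813, -0.2919, 0.0194]
tool_rot: [179.9, -0.1, -4.2]
force: [0.3, -1.5, 0.1]
grip_width: 0.0491
```

Emit:
drive_tool(
  moves="0 0 0 0 0.4;0 0 0 0 0.4;0 0 0 0 0.4;0 0 -0.04 0 0.4;0 0 -0.08 0 0.4;0 0 -0.12 0 0.4;0 -0.04 -0.16 0 0.4;0 -0.08 -0.18 0 0.4",
)

```text
time_s: 47.45
tool_pos: [0.5867, -0.2148, 0.2005]
tool_rot: [179.9, -0.2, -4.6]
force: [1.3, 1.2, 0.5]
grip_width: 0.0609
```

Emit:
drive_tool(
  moves="-0.02 -0.045 0 0 1;-0.04 -0.09 0 0 1;-0.06 -0.135 0 0 1;-0.08 -0.18 0 0 1;-0.08 -0.225 0 0 1;-0.08 -0.27 0 0 1;-0.08 -0.3 0 0 1;-0.08 -0.3 0 0 1",
)

```text
time_s: 48.25
tool_pos: [0.5279, 0.0989, 0.1982]
tool_rot: [-179.8, -0.0, -3.7]
force: [-0.3, 0.2, -0.3]
grip_width: 0.0873
```

```bash
python3 ct.py top9.png; python3 dr.py; python3 -c "
from h import *
im,d=shot('top');P=cloud('top',d)
for n,x,y,a,b in(('tin',.549,-.39,.055,.08),('ink',.655,.072,.045,.075),('tape',.563,.179,.015,.03),('jar',.576,-.181,.06,.1)):print(n,face(P,x,y,a,b))"
```

```text
time_s 48.25
tool_pos [0.5279 0.0989 0.1982]
tool_rot [-1.798467e+02 -4.710000e-02 -3.724600e+00]
force [-0.3056  0.2135 -0.3234]
grip_width 0.0873
[311. 129.] xy 774 -59 wh 11 211 a 6.8 z 0.046 hsv [  9. 124.  78.]
[208. 135.] xy 758 201 wh 38 40 a 13.5 z 0.036 hsv [ 68. 173. 112.]
[405. 188.] xy 627 -295 wh 41 43 a 87.7 z 0.041 hsv [ 15. 110. 150.]
[405. 204.] xy 582 -293 wh 41 37 a 87.1 z 0.041 hsv [ 15. 110. 150.]
[404. 222.] xy 538 -290 wh 42 36 a 85.1 z 0.041 hsv [ 15. 112. 151.]
[402. 239.] xy 496 -284 wh 41 36 a 85.6 z 0.041 hsv [ 15. 110. 151.]
time_s 48.3
tool_pos [0.5282 0.0955 0.1978]
tool_rot [-1.799662e+02 -2.100000e-02 -3.924200e+00]
force [ 0.1831 -0.2613  0.0854]
grip_width 0.087
front 548 [0.586 0.59  0.594 0.599 0.636]
handle 225 [0.546 0.549 0.553 0.556 0.568]
top 5938 [0.605 0.647 0.692 0.74  0.784]
tin (array([ 0.548, -0.391,  0.068]), (56, 55), -2.5, 548)
ink (array([0.656, 0.07 , 0.062]), (41, 37), 21.0, 233)
tape None
jar (array([ 0.576, -0.182,  0.08 ]), (47, 49), -44.9, 350)
```

View pics/top9.png

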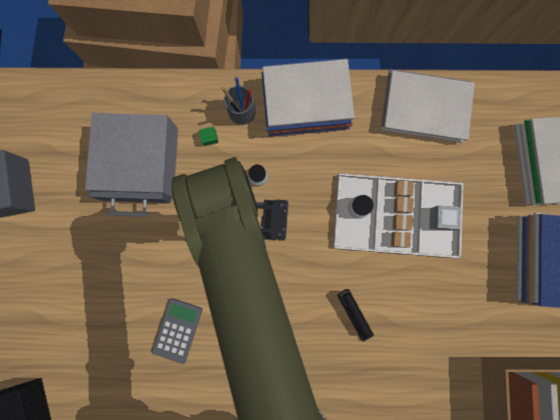

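Top picture: the four cartons sit in the middle bay at (405,188) to (402,239), the tin is at (448,217), the jar at (362,206), and the drawer is shut. The arm hides the tape, so I check that from the side before handing in.

```bash
python3 -c "
from h import *
im,d=shot('side');P=cloud('side',d)
print('tape',face(P,.563,.179,.018,.03),pinpoint('side','tape_roll')[:2]);st()
sign_off()"
```

```text
tape (array([0.565, 0.18 , 0.025]), (59, 58), -5.7, 226) [{'uv': [273.5, 186.4], 'conf': 0.82}]
time_s 48.5
tool_pos [0.5288 0.0907 0.1974]
tool_rot [ 1.799497e+02  1.400000e-02 -4.389800e+00]
force [-1.1235 -0.0953 -0.7134]
grip_width 0.0873
the job is handed in; nothing more can be done
```

The whole task is done and handed in at about 48.5 s of simulated time; no verdict was reported.

- **Weighing:** I lifted the left tin, then the right, each well over 40 mm clear. They read about 4.4 N and 2.7 N, so the left tin is the heavier. The ratio of those raw readings is about 1.63, a little under the stated 1.7; the sensor drifts by a few tenths of a newton, but the order was clear.
- **Tins:** The heavy tin stands upright in the right bay, since the jar is in the left one. Its top measured at 68 mm, as it should on the tray floor. The lighter tin is in the drawer.
- **Drawer:** I pushed it to its stop, where the force rose to about 12 N with no further movement. The camera shows the drawer front against the unit; its exact opening was not read.
- **Cartons:** All four sit in a row in the middle bay with their tops at 41 mm, so they rest on the floor. My first grasp on one came up empty; the carton had stayed in place and the second grasp held. The green and orange look-alikes were left alone.
- **Other items:** The jar, ink jar and tape measured within about 2 mm of their starting places. At hand-in the gripper was open, about 0.2 m above the counter and touching nothing.

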